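# Put the twist cap back on the open spice jar

## Task

Put the larger loose steel cap on the open glass jar: set it down level on the neck with its grip bar in line with the jar's oblong wooden base, so that it rests up on the two steel lugs on it. Without lifting it off, turn it back anticlockwise (seen from above) about 70 degrees until it can drop down over the neck, let or ease it all the way down, then turn it clockwise until the bar is in line with the base again, and let go. Leave the smaller cap where it is.

Things in the scene. Friction and masses are not known exactly. Their poses are not given: they have to be found in the camera images.
- cap_bar (a point): Centre of the grip bar on the larger loose steel cap: a round cup lying open side down, 82 mm across, 25 mm high, about 0.13 kg, with an upright bar on top 60 long, 12 thick, 26 mm high. This point is 13 mm above the cap's flat top and 38 mm above its lower edge; x along the bar, z up. Same after a half turn. Inside, two lugs (44 degrees of arc each) sit at its lower edge under the bar's two ends.
- cap_end (a point): Middle of one end face of that bar: 30 mm from cap_bar along its +x, at the same height.
- jar: Open glass jar, 96 mm across, 140 mm to the rim, fixed (cannot move or turn) in an oblong wooden base 170 x 104 x 12 mm. Origin on the counter under the jar's axis; x along the base's long side, z up. Two steel lugs stick out from the neck at +x and -x, 42 degrees of arc each. With the bar along x, either way round, the cap rests on top of them: cap_bar 166 mm above the counter.
- jar_mouth (a point): Centre of the jar's rim, 140 mm up. The neck tapers (36 mm at the rim, 50 mm below), so it centres the cap, with 4 mm play. Turned back anticlockwise 50 to 110 degrees from x, the cap sinks 10 mm (if let go or lowered) onto the rim: cap_bar 156 mm up. Turned clockwise from there it meets little resistance, its lugs 2 mm below the jar's, to a stop 7 degrees past the bar in line with x.
- small_cap_bar (a point): Centre of the grip bar of the smaller loose steel cap, which does not fit this jar: 54 mm across, 20 mm high, with a bar 40 x 10 x 22 mm; this point is 31 mm above its lower edge, x along the bar. It stays where it is.
Mind the look-alikes: they are no part of the job. Leave any green look-alike of the part that bears cap_bar alone.

How it is judged:
On the way, in this order (a step that is already met when the one before it is completed fails the run):
1. the cap is set level on the jar, resting up on the two lugs with its bar in line with the base (within about 25 degrees) (horizontal distance between cap_bar and jar below 0.01 m and z of cap_bar in the frame of jar between 0.162 and 0.17 m and angle between cap_bar's own z axis and vertical below 0.17 rad and angle between the x axis of cap_bar and the x axis of jar, either way round below 0.44 rad), for 0.2 s.
2. turned back anticlockwise, the cap has sunk down over the neck (horizontal distance between cap_bar and jar below 0.01 m and z of cap_bar in the frame of jar below 0.159 m and angle between cap_bar's own z axis and vertical below 0.17 rad and ((y of cap_end in the frame of jar above 0.017 m and x of cap_end in the frame of jar above -0.015 m) or (y of cap_end in the frame of jar below -0.017 m and x of cap_end in the frame of jar below 0.015 m))), for 0.1 s.
At the end, for the whole second after the job is handed in: The larger cap sits fully down and level (10 degrees) on the open jar, centred within 10 mm, turned clockwise so that its bar is within 15 degrees of the base's long direction with its lugs under the jar's lugs; the smaller cap is within 20 mm of where it lay (horizontal distance between cap_bar and jar below 0.01 m and z of cap_bar in the frame of jar between 0.15 and 0.159 m and angle between cap_bar's own z axis and vertical below 0.17 rad and angle between the x axis of cap_bar and the x axis of jar, either way round below 0.26 rad and distance of small_cap_bar from where it was at the start of the episode below 0.02 m); the robot touches nothing.
It fails at once if the cap is turned clockwise by more than 28 degrees while still up on the lugs (horizontal distance between cap_bar and jar below 0.01 m and z of cap_bar in the frame of jar between 0.163 and 0.168 m and ((y of cap_end in the frame of jar below -0.014 m and x of cap_end in the frame of jar above 0.015 m) or (y of cap_end in the frame of jar above 0.014 m and x of cap_end in the frame of jar below -0.015 m))).
It fails at once if the smaller cap is pushed or carried away (distance of small_cap_bar from where it was at the start of the episode above 0.03 m).
It also fails if it takes over 45 s, if anything falls off the work surface, if the arm or the gripper's body presses on something with over 40 N, if the wrist force passes 120 N, or if a joint passes its speed limit or range.

## Robot

A 6-joint arm with a two-finger parallel gripper is mounted at the origin on the work surface. World frame = base frame: x ahead of the robot, y to its left, z up, the work surface at z = 0. Lengths are in m, angles in rad, forces in N, time in s.
With the tool pointing down it reaches from about 0.35 to 0.975 m from the base axis. Payload 7.1 kg.
Tool frame: the origin (TCP) lies on the centre line of the jaws, within the pads' length; the fingertips stand 8 mm ahead of it and the grasp point (between the pads) lies 11 mm behind it (nose_length is the distance from the TCP to the fingertips, in m); z points along the fingers, y is the line along which they close (so a half turn about z gives the same grasp; the last joint's range is limited). The gripper opens to 88 mm and grips with 3 to 60 N. Pads are 20 mm wide; open, the fingers measure 115 mm over their backs; the gripper's body (75 mm by 178 mm) begins 61 mm behind the grasp point.
Start: joints at [-1.208, 0.423, 1.63, -0, 1.089, -0.019], TCP at [0.233, -0.58, 0.231] pointing down, gripper open.
Joint ranges: [-3, 3], [-0.9, 2.11], [0.09, 2.58], [-1.31, 4.45], [0.11, 2.69], [-2.54, 2.54]. Speed limits (rad/s): [2.39, 2.39, 3.01, 3.14, 3.14, 3.14].

## Interface

Orientations are given as a rotation vector (axis times angle).
In Python, from station import * gives the robot as it stands. The module is installed in compiled form; this text tells all that it offers.
- The arm moves only by the tool jog_arm, never from a script. Its argument "moves" is one flat list of numbers, 6 for each row, row after row: the shift along the world's x, y, z normalised to -1 to 1, where 1 is 300 mm, then the turn, a rotation vector about the world's x, y, z normalised to -1 to 1, where 1 is 180 degrees. In form: [tx, ty, tz, rx, ry, rz, tx, ty, tz, rx, ry, rz, ...]. A call has 1 to 12 rows; each row shifts and turns the commanded pose from where the row before left it; what a row does not reach is not made up. A row lasts 1/12 s, in which the tool goes at most 41.7 mm and 7.16 degrees, less where a joint would pass 70% of its speed; a pose out of reach is approached as far as the arm can. A call with a number of a shift or a turn outside -1 to 1 is refused whole. A call with a gripper value outside its range is refused whole. "fingers" is the finger opening in mm, from 0 to 87.8, set as the call begins (left out, the last holds). The fingers move at their own pace and stop on an object; "force" is the grip in N (left out, the last holds). Time passes only in rows, so rows that do not move let the fingers close. It gives the time, the measured TCP pose, the force, the opening and the grip force at its end, in the units of the state.
- sense(): the state, without advancing time (a new reading comes with each control period).
- camera(name): name is "side" or "top" or "wrist"; returns a dict with "img" (400x640x3 uint8, blue, green, red), "depth" (400x640 float32, m along the optical axis (not along the pixel's ray), 0 where there is no reading), "fx", "fy", "cx", "cy" (pixels), "rvec" (rotation vector, rad) and "tvec" (3), from world to camera coordinates, as OpenCV has them; the wrist camera has in their place "hand_eye" (4x4, takes a point from camera to tool coordinates, whose origin is the TCP and whose axes are the flange's). Camera axes: x right, y down, z forward; pixel columns grow to the right and rows downward; lengths in m; the calibration is good to about 2 mm. A picture is of the moment at which its call begins: read the wrist's pose just before it.
- sign_off(): hands the job in; it is judged then, once.
The state is a dict: "time_s": time; "q": joint angles; "qd": joint speeds; "tau": joint torques, N m; "tool_pos": TCP position; "tcp_rot": TCP orientation; "force": force on the tool from outside, world axes, zero at the start; "moment": the same for the moment, N m; "gripper_width": opening from 0.0 (shut) to 1.0 (fully open); "finger_force": force on a finger pad.
Only numpy, scipy, OpenCV 4.12 (cv2) and the standard library are available. Lean on these libraries where they do the work, as an engineer would, in place of code of your own. Each camera call takes 0.05 s, during which the arm holds its last target. There are 200 camera calls.

## Working session

There is one attempt and no reset: what is moved stays moved. The work goes in short steps, Python scripts to look and compute and a tool call to move; the robot and the scene stay as the last step left them, time stands still between calls to the robot, and variables do not carry over. Pictures are saved under pics/ and viewed, at most 10 in all, crops included, and the job is handed in when it is done.

Besides the shell and the picture viewer there is one more tool, called after "Request:" as name(argument=value, ...), one argument or row to a line, values as JSON. jog_arm: Moves the arm, as the interface text tells. Its arguments: {"type":"object","properties":{"moves":{"type":"array"},"fingers":{"type":"number"},"force":{"type":"number"}},"required":["moves"]}

```bash
mkdir -p pics; cat > h.py <<'E'
from station import *
import numpy as np, cv2
from scipy.spatial.transform import Rotation as R
def cam(name):
    s=sense(); c=camera(name)
    if name=="wrist":
        T=np.eye(4); T[:3,:3]=R.from_rotvec(s["tcp_rot"]).as_matrix(); T[:3,3]=s["tool_pos"]
        M=T@np.array(c["hand_eye"])
    else:
        W=np.eye(4); W[:3,:3]=R.from_rotvec(np.ravel(c["rvec"])).as_matrix(); W[:3,3]=np.ravel(c["tvec"]); M=np.linalg.inv(W)
    c["M"]=M; return c
def cloud(c):
    v,u=np.mgrid[:400,:640]; d=c["depth"]
    P=np.stack([(u-c["cx"])/c["fx"]*d,(v-c["cy"])/c["fy"]*d,d],-1)
    return P@c["M"][:3,:3].T+c["M"][:3,3]
def ray(c,uv,z):
    u,v=uv; d=c["M"][:3,:3]@np.array([(u-c["cx"])/c["fx"],(v-c["cy"])/c["fy"],1]); o=c["M"][:3,3]
    return o+d*(z-o[2])/d[2]
E
python3 - <<'E'
from h import *
for n in ("top","side"):
    c=cam(n); cv2.imwrite(f"pics/{n}0.png",c["img"]); print(n,c["M"].round(3).tolist(),c["fx"])
print(sense())
E
```

```text
top [[0.04, -0.972, 0.231, 0.369], [-0.999, -0.039, 0.006, 0.09], [0.003, -0.231, -0.973, 0.921], [0.0, 0.0, 0.0, 1.0]] 509.7281725417003
side [[-0.835, -0.413, 0.363, 0.296], [-0.55, 0.643, -0.533, 0.479], [-0.013, -0.645, -0.764, 0.653], [0.0, 0.0, 0.0, 1.0]] 427.95312879493764
{'time_s': 0.1, 'q': array([-1.20802779e+00,  4.23716120e-01,  1.63060804e+00,  1.32514289e-05,
        1.08856609e+00, -1.90130038e-02]), 'qd': array([-2.11067315e-04, -9.08345440e-06, -2.85361344e-03, -1.23854982e-04,
        1.37901116e-03, -2.69468866e-04]), 'tau': array([-4.21582008e-04, -5.45614815e+01, -2.74323410e+01,  6.45827735e-02,
        1.87479303e-02, -2.68940983e-05]), 'tool_pos': array([ 0.23270895, -0.57954671,  0.23001174]), 'tcp_rot': array([-3.08327215e+00, -5.95813113e-01,  3.30309543e-04]), 'force': array([-0.10325368,  0.24791916,  0.07221808]), 'moment': array([0.01347626, 0.02972827, 0.00617199]), 'finger_force': 0.0, 'gripper_width': 0.9974780522528034}
```

View pics/top0.png

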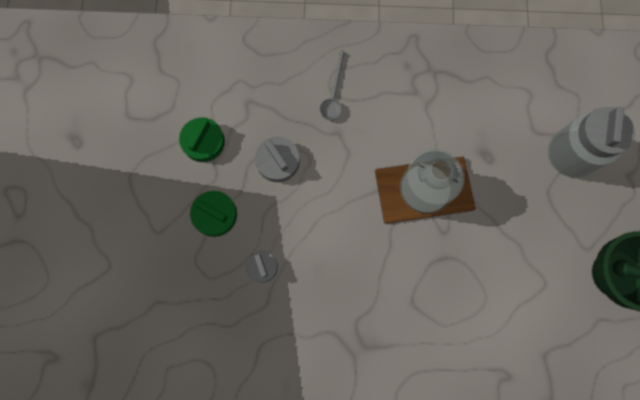

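View pics/side0.png

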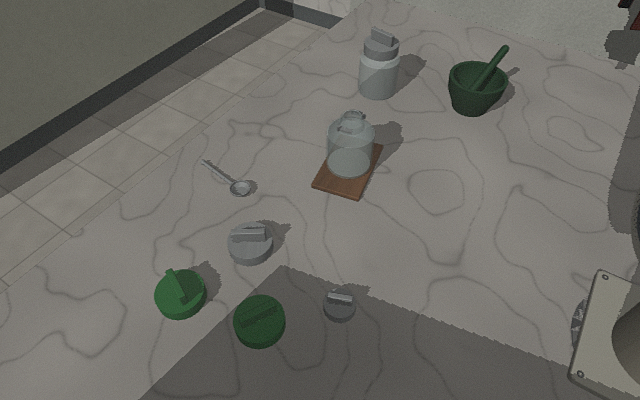

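Top view: two green look-alikes at (202,139) and (214,213), which I leave alone. The grey caps are a large one at (277,159), a small one at (262,267), and one at (605,130) fitted on a closed jar. The open jar stands at (432,180) on its brown base. The loose, larger grey cap at (277,159) fits the description. I'll measure it and confirm in a crop.

```bash
python3 - <<'E'
from h import *
c=cam("top"); P=cloud(c); img=c["img"]
cv2.imwrite("pics/crop0.png",cv2.resize(img[100:290,170:490],None,fx=2.4,fy=2.4,interpolation=cv2.INTER_CUBIC))
v,u=np.mgrid[:400,:640]
for name,(u0,v0,r),zt,zr in (("big",(277,159,32),.025,.051),("small",(262,267,24),.020,.042)):
    m=(np.hypot(u-u0,v-v0)<r)&(c["depth"]>0)
    q=P[m]; print(name,"zmax",np.percentile(q[:,2],[50,90,97,99.5]).round(4))
    b=m&(P[...,2]>zt+.012); pb=P[b]
    (cx,cy),(w,h),a=cv2.minAreaRect((pb[:,:2]*1000).astype(np.float32)); print("bar",b.sum(),cx,cy,w,h,a, pb.mean(0).round(4))
    t=m&(abs(P[...,2]-zt)<.006); pt=P[t]; print("top circ",t.sum(),cv2.minEnclosingCircle((pt[:,:2]*1000).astype(np.float32)))
hsv=cv2.cvtColor(img,cv2.COLOR_BGR2HSV)
m=((hsv[...,0]<20)&(hsv[...,1]>110)).astype(np.uint8); 
n,l,s,ce=cv2.connectedComponentsWithStats(m); 
ys,xs=np.where((m>0)&(np.hypot(u-425,v-190)<75))
W=np.array([ray(c,(a,b),.012)[:2] for a,b in zip(xs,ys)])*1000
print("base",len(W),cv2.minAreaRect(W.astype(np.float32)))
# jar rim
m=(np.hypot(u-435,v-175)<45)&(P[...,2]>.1); print("jar pts",m.sum(),P[m].mean(0) if m.any() else 0, P[m][:,2].max() if m.any() else 0)
E
```

```text
big zmax [0.0036 0.0271 0.0507 0.0526]
bar 243 643.1190795898438 177.66378784179688 59.80550765991211 12.296783447265625 35.68862533569336 [0.642  0.1775 0.0494]
top circ 1246 ((643.7118530273438, 177.44786071777344), 41.3863525390625)
small zmax [0.0012 0.0221 0.0415 0.0434]
bar 144 445.0852355957031 193.1821746826172 39.73809051513672 10.36259937286377 23.25188636779785 [0.4449 0.1927 0.0408]
top circ 588 ((444.95428466796875, 193.36537170410156), 27.00496482849121)
base 2131 ((597.866943359375, -96.18576049804688), (101.65153503417969, 167.65335083007812), 10.90134334564209)
jar pts 2083 [ 0.58979741 -0.08990404  0.12484565] 0.920726880555651
```

View pics/crop0.png

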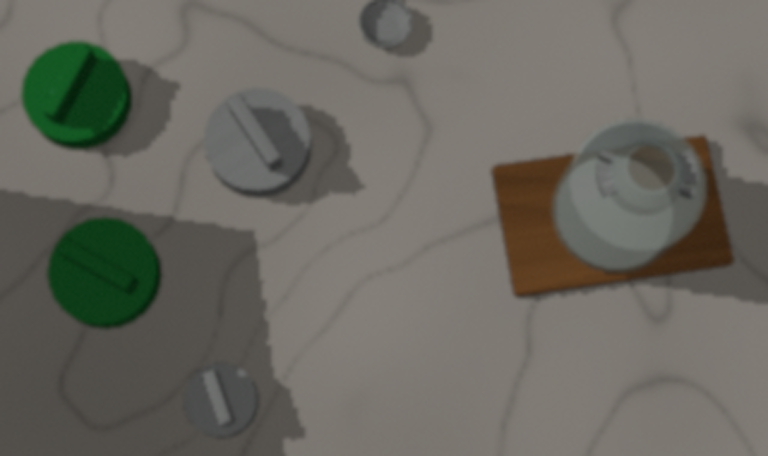

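The crop confirms it: the large grey cap at about (258,140) in the crop is loose, 82 mm across, with a 60 mm bar at about 35.7°. The jar base's long side is at about 100.9°. On the way I'll go past the jar for a close look.

Request:
jog_arm(
  moves=[0.08,0.107,0.03,0,0,0,0.08,0.107,0.03,0,0,0,0.08,0.107,0.03,0,0,0,0.08,0.107,0.03,0,0,0,0.08,0.107,0.03,0,0,0,0.08,0.107,0.03,0,0,0,0.08,0.107,0.03,0,0,0,0.08,0.107,0.03,0,0,0,0.08,0.107,0.03,0,0,0,0.08,0.107,0.03,0,0,0,0.08,0.107,0.03,0,0,0,0,0,0,0,0,0],
  fingers=50,
)

```text
time_s: 1.15
tool_pos: [0.5007, -0.2224, 0.3314]
tcp_rot: [3.083, 0.604, 0.006]
force: [0.1, -0.8, 0.6]
gripper_width: 0.569
finger_force: 0.0
```

```bash
python3 - <<'E'
from h import *
c=cam("wrist"); img=c["img"]; cv2.imwrite("pics/w1.png",img); print(sense()["tool_pos"],c["M"].round(3).tolist(),c["fx"])
P=cloud(c)
hsv=cv2.cvtColor(img,cv2.COLOR_BGR2HSV)
m=((hsv[...,0]<20)&(hsv[...,1]>110)&(P[...,2]<.05)).astype(np.uint8)
ys,xs=np.where(m>0); print(len(xs),xs.min(),xs.max(),ys.min(),ys.max())
W=np.array([ray(c,(a,b),.012)[:2] for a,b in zip(xs,ys)])*1000
print("base",cv2.minAreaRect(W.astype(np.float32)))
for z0,z1 in ((.10,.115),(.115,.125),(.125,.135),(.135,.15)):
    k=(P[...,2]>z0)&(P[...,2]<z1)&(abs(P[...,0]-.598)<.08)&(abs(P[...,1]+.096)<.08)
    q=P[k][:,:2]*1000
    if len(q)>10: print(z0,len(q),q.mean(0),cv2.minEnclosingCircle(q.astype(np.float32)))
E
```

```text
[ 0.49886138 -0.2244348   0.33045426] [[0.376, -0.899, -0.226, 0.563], [-0.927, -0.365, -0.093, -0.196], [0.001, 0.244, -0.97, 0.486], [0.0, 0.0, 0.0, 1.0]] 282.3205194173853
2750 219 333 34 123
base ((600.0126953125, -97.4449462890625), (102.27151489257812, 166.98141479492188), 10.66535472869873)
0.1 2774 [ 599.31212556 -102.41173427] ((599.789306640625, -96.73755645751953), 47.78844451904297)
0.115 78 [ 590.3428211  -106.13388133] ((596.3217163085938, -98.488037109375), 33.7076416015625)
0.125 803 [ 598.44352002 -100.3970493 ] ((599.5284423828125, -96.55583953857422), 34.39388656616211)
0.135 498 [599.58554165 -99.50321373] ((599.9166259765625, -97.16510772705078), 21.495986938476562)
```

View pics/w1.png

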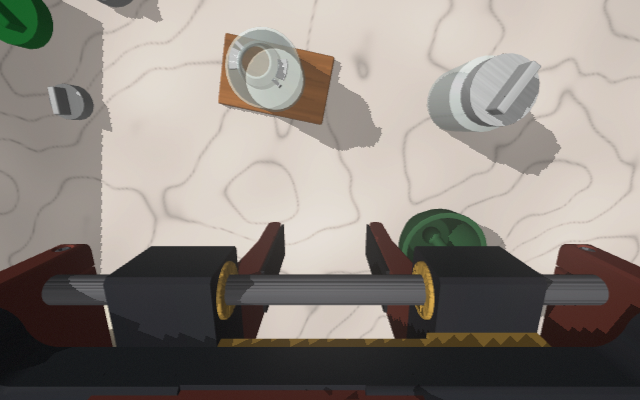

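Wrist view: the open jar at (262,68) on its base, with its neck lugs visible. It agrees with the top view: centre (0.599,-0.097), long side at 100.8°. Now to the cap.

Request:
jog_arm(
  moves=[0.044,0.122,0,0,0,0.007,0.044,0.122,0,0,0,0.007,0.044,0.122,0,0,0,0.007,0.044,0.122,0,0,0,0.007,0.044,0.122,0,0,0,0.007,0.044,0.122,0,0,0,0.007,0.044,0.122,-0.04,0,0,0.007,0.044,0.122,-0.04,0,0,0.007,0.044,0.122,-0.04,0,0,0.007,0.044,0.122,-0.04,0,0,0.007,0.044,0.122,-0.04,0,0,0.007,0,0,-0.1,0,0,0],
)

```text
time_s: 2.2
tool_pos: [0.6457, 0.1804, 0.2415]
tcp_rot: [-2.987, -0.97, -0.012]
force: [1.0, -0.1, -0.4]
gripper_width: 0.571
finger_force: 0.0
```

Request:
jog_arm(
  moves=[0,0,-0.1,0,0,0,0,0,-0.1,0,0,0,0,0,-0.1,0,0,0,0,0,0,0,0,0,0,0,0,0,0,0],
)

```text
time_s: 2.62
tool_pos: [0.6409, 0.174, 0.1478]
tcp_rot: [-2.991, -0.962, 0.007]
force: [0.0, -0.0, 0.9]
gripper_width: 0.57
finger_force: 0.0
```

```bash
python3 - <<'E'
from h import *
s=sense(); print(s["tool_pos"],s["tcp_rot"]); Rm=R.from_rotvec(s["tcp_rot"]).as_matrix(); print("heading x",np.degrees(np.arctan2(Rm[1,0],Rm[0,0])),"z",Rm[:,2])
for n in("top","wrist"):
    c=cam(n); P=cloud(c); m=(P[...,2]>.037)&(P[...,2]<.056)&(np.hypot(P[...,0]-.643,P[...,1]-.178)<.045)&(c["depth"]>0); q=P[m][:,:2]*1000
    print(n,m.sum(), cv2.minAreaRect(q.astype(np.float32)) if m.sum()>20 else 0)
cv2.imwrite("pics/w2.png",c["img"])
E
```

```text
[0.64088251 0.17402304 0.14784005] [-2.99054268 -0.96223709  0.00748414]
heading x 35.672394554839876 z [-0.00455036 -0.00141352 -0.99998865]
top 0 0
wrist 834 ((645.4408569335938, 177.97662353515625), (59.653289794921875, 11.87675952911377), 35.334110260009766)
```

View pics/w2.png

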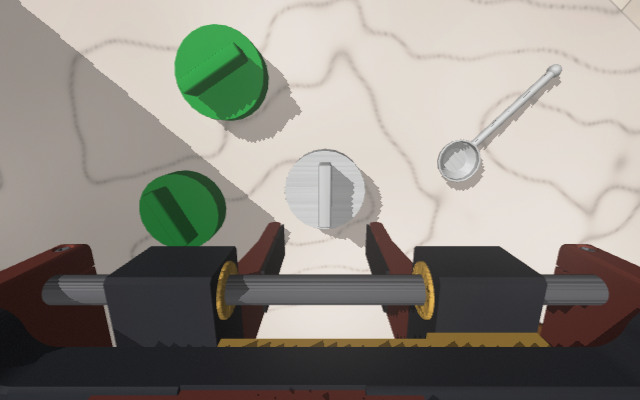

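Wrist view: the cap bar at (324,195) lies between the jaws and parallel to the pads, so it needs a shift of about +4, +4 mm. Descending and gripping.

Request:
jog_arm(
  moves=[0.014,0.013,-0.05,0,0,0,0,0,-0.1,0,0,0,0,0,-0.1,0,0,0,0,0,-0.06,0,0,0,0,0,-0.03,0,0,0,0,0,-0.027,0,0,0,0,0,0,0,0,0,0,0,0,0,0,0],
)

```text
time_s: 3.38
tool_pos: [0.6474, 0.1798, 0.0411]
tcp_rot: [2.99, 0.964, 0.003]
force: [0.8, 0.5, 0.2]
gripper_width: 0.568
finger_force: 0.0
```

Request:
jog_arm(
  moves=[0,0,0,0,0,0,0,0,0,0,0,0,0,0,0,0,0,0,0,0,0,0,0,0,0,0,0,0,0,0,0,0,0,0,0,0,0,0,0,0,0,0,0,0,0,0,0,0],
  fingers=0,
  force=25,
)

```text
time_s: 4.05
tool_pos: [0.6465, 0.1796, 0.0398]
tcp_rot: [2.99, 0.964, 0.001]
force: [0.0, -0.5, 1.9]
gripper_width: 0.133
finger_force: 25.0
```

Request:
jog_arm(
  moves=[0,0,0.04,0,0,0,0,0,0.08,0,0,0,0,0,0.1,0,0,0,0,0,0.1,0,0,0,0,0,0.1,0,0,0,0,0,0.1,0,0,0,0,0,0.08,0,0,0,0,0,0,0,0,0],
  force=35,
)

```text
time_s: 4.72
tool_pos: [0.649, 0.1805, 0.2262]
tcp_rot: [2.99, 0.964, 0.015]
force: [0.7, -0.1, -0.2]
gripper_width: 0.138
finger_force: 35.0
```

Request:
jog_arm(
  moves=[-0.015,-0.09,0,0,0,0.033,-0.015,-0.09,0,0,0,0.033,-0.015,-0.09,0,0,0,0.033,-0.015,-0.09,0,0,0,0.033,-0.015,-0.09,0,0,0,0.033,-0.015,-0.09,0,0,0,0.033,-0.015,-0.09,0,0,0,0.033,-0.015,-0.09,0,0,0,0.033,-0.015,-0.09,0,0,0,0.033,-0.015,-0.09,0,0,0,0.033,-0.007,-0.02,0,0,0,0.033,0,0,0,0,0,0],
)

```text
time_s: 5.72
tool_pos: [0.5978, -0.0982, 0.2185]
tcp_rot: [-1.994, -2.425, 0.002]
force: [0.9, -0.3, -0.5]
gripper_width: 0.134
finger_force: 35.0
```

Request:
jog_arm(
  moves=[0,0,0,0,0,0,0,0,0,0,0,0,0,0,0,0,0,0],
)

```text
time_s: 5.97
tool_pos: [0.5992, -0.0953, 0.2192]
tcp_rot: [-1.997, -2.424, 0.0]
force: [-0.1, 0.9, -2.1]
gripper_width: 0.134
finger_force: 35.0
```

```bash
python3 - <<'E'
from h import *
s=sense(); Rm=R.from_rotvec(s["tcp_rot"]).as_matrix(); print(s["time_s"],s["tool_pos"],"heading x",np.degrees(np.arctan2(Rm[1,0],Rm[0,0])),"z",Rm[:,2],s["gripper_width"],s["force"])
c=cam("wrist"); P=cloud(c); cv2.imwrite("pics/w3.png",c["img"])
z0=s["tool_pos"][2]
k=(c["depth"]>0)&(np.hypot(*(P[...,:2]-s["tool_pos"][:2]).transpose(2,0,1))<.055)
h=P[k][:,2]; print(np.histogram(h-z0,np.arange(-.06,.04,.005)))
t=k&(abs(P[...,2]-z0+.015)<.006); q=P[t][:,:2]*1000
print(t.sum(),cv2.minEnclosingCircle(q.astype(np.float32)))
E
```

```text
5.9667 [ 0.59917422 -0.09532578  0.2192358 ] heading x 101.02251909907316 z [-5.21736145e-04  3.16579655e-04 -9.99999814e-01] 0.13378410576305985 [-0.0956122   0.88692185 -2.05835062]
(array([   0,    0,    0,    0,   59,   80,  101,   94, 1274, 4183,   80,
        127,  136,  248, 1555,  136,  207,  135,  153]), array([-6.00000000e-02, -5.50000000e-02, -5.00000000e-02, -4.50000000e-02,
       -4.00000000e-02, -3.50000000e-02, -3.00000000e-02, -2.50000000e-02,
       -2.00000000e-02, -1.50000000e-02, -1.00000000e-02, -5.00000000e-03,
       -2.77555756e-17,  5.00000000e-03,  1.00000000e-02,  1.50000000e-02,
        2.00000000e-02,  2.50000000e-02,  3.00000000e-02,  3.50000000e-02]))
5489 ((599.4805908203125, -96.3896255493164), 40.849159240722656)
```

View pics/w3.png

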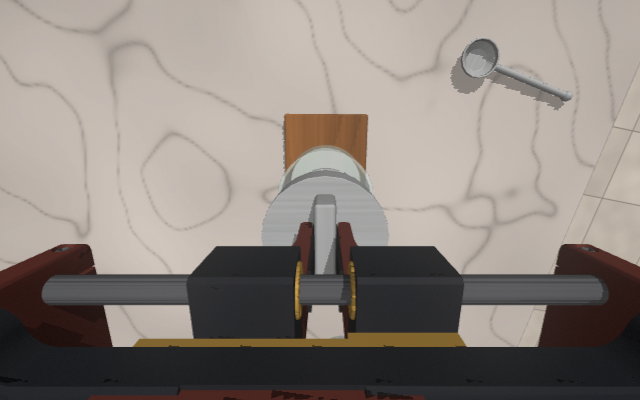

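Wrist view: the cap is held level, its bar at (325,230) in line with the base's long side at (325,140). Cap centre is (0.5995,-0.0964) against jar centre (0.5997,-0.097). No correction needed; lowering.

Request:
jog_arm(
  moves=[0,-0.001,-0.03,0,0,0,0,0,-0.03,0,0,0,0,0,-0.03,0,0,0,0,0,-0.03,0,0,0,0,0,-0.01,0,0,0,0,0,-0.01,0,0,0,0,0,-0.01,0,0,0,0,0,-0.008,0,0,0,0,0,0,0,0,0,0,0,0,0,0,0],
)

```text
time_s: 6.85
tool_pos: [0.5993, -0.0967, 0.1723]
tcp_rot: [1.997, 2.425, 0.0]
force: [-0.6, 0.4, -1.5]
gripper_width: 0.139
finger_force: 35.0
```

Request:
jog_arm(
  moves=[0,0,-0.006,0,0,0,0,0,-0.006,0,0,0,0,0,0,0,0,0,0,0,0,0,0,0],
)

```text
time_s: 7.18
tool_pos: [0.5991, -0.0967, 0.1685]
tcp_rot: [-1.997, -2.425, 0.0]
force: [-1.0, 0.9, -1.7]
gripper_width: 0.133
finger_force: 35.0
```

Request:
jog_arm(
  moves=[0,0,-0.004,0,0,0,0,0,0,0,0,0,0,0,0,0,0,0],
)

```text
time_s: 7.43
tool_pos: [0.5994, -0.0967, 0.1677]
tcp_rot: [1.996, 2.425, 0.0]
force: [-1.2, 0.1, 1.6]
gripper_width: 0.137
finger_force: 35.0
```

Request:
jog_arm(
  moves=[0,0,-0.003,0,0,0,0,0,0,0,0,0,0,0,0,0,0,0,0,0,0,0,0,0],
)

```text
time_s: 7.77
tool_pos: [0.5995, -0.0967, 0.1677]
tcp_rot: [1.996, 2.425, 0.001]
force: [-2.3, -0.1, 9.0]
gripper_width: 0.134
finger_force: 35.0
```

It rests on the lugs: TCP z stays at 0.1677 while the force rises to 9 N. Turning anticlockwise 70°.

Request:
jog_arm(
  moves=[0,0,0.001,0,0,0.035,0,0,0,0,0,0.035,0,0,0,0,0,0.035,0,0,0,0,0,0.035,0,0,0,0,0,0.035,0,0,0,0,0,0.035,0,0,0,0,0,0.035,0,0,0,0,0,0.035,0,0,0,0,0,0.035,0,0,0,0,0,0.035,0,0,0,0,0,0.035,0,0,0,0,0,0.01],
)

```text
time_s: 8.77
tool_pos: [0.5991, -0.0967, 0.1665]
tcp_rot: [-0.205, -3.135, -0.0]
force: [0.3, -1.0, -1.9]
gripper_width: 0.127
finger_force: 35.0
```

Request:
jog_arm(
  moves=[0,0,0,0,0,0,0,0,0,0,0,0],
)

```text
time_s: 8.93
tool_pos: [0.5991, -0.0967, 0.1666]
tcp_rot: [-0.217, -3.134, -0.0]
force: [-0.7, 0.7, -1.7]
gripper_width: 0.135
finger_force: 35.0
```

Request:
jog_arm(
  moves=[0,0,-0.007,0,0,0,0,0,-0.007,0,0,0,0,0,-0.007,0,0,0,0,0,-0.004,0,0,0,0,0,0,0,0,0,0,0,0,0,0,0],
)

```text
time_s: 9.43
tool_pos: [0.5991, -0.0967, 0.1591]
tcp_rot: [-0.215, -3.134, -0.0]
force: [-0.2, -0.4, -1.6]
gripper_width: 0.132
finger_force: 35.0
```

Request:
jog_arm(
  moves=[0,0,-0.005,0,0,0,0,0,0,0,0,0,0,0,0,0,0,0],
)

```text
time_s: 9.68
tool_pos: [0.5992, -0.0967, 0.1578]
tcp_rot: [0.214, 3.134, 0.0]
force: [-0.7, 0.1, -1.7]
gripper_width: 0.131
finger_force: 35.0
```

Request:
jog_arm(
  moves=[0,0,-0.003,0,0,0,0,0,0,0,0,0,0,0,0,0,0,0],
)

```text
time_s: 9.93
tool_pos: [0.5993, -0.0967, 0.1576]
tcp_rot: [0.214, 3.134, -0.0]
force: [-2.5, -0.2, 5.9]
gripper_width: 0.128
finger_force: 35.0
```

It is seated on the rim, with the bar about 156 mm up. Turning clockwise 71°.

Request:
jog_arm(
  moves=[0,0,0.001,0,0,-0.035,0,0,0,0,0,-0.035,0,0,0,0,0,-0.035,0,0,0,0,0,-0.035,0,0,0,0,0,-0.035,0,0,0,0,0,-0.035,0,0,0,0,0,-0.035,0,0,0,0,0,-0.035,0,0,0,0,0,-0.035,0,0,0,0,0,-0.035,0,0,0,0,0,-0.035,0,0,0,0,0,-0.012],
)

```text
time_s: 10.93
tool_pos: [0.5997, -0.0968, 0.1576]
tcp_rot: [2.01, 2.413, 0.001]
force: [-0.3, -0.1, 2.3]
gripper_width: 0.133
finger_force: 35.0
```

Request:
jog_arm(
  moves=[0,0,0,0,0,0,0,0,0,0,0,0,0,0,0,0,0,0],
)

```text
time_s: 11.18
tool_pos: [0.5997, -0.0968, 0.1576]
tcp_rot: [2.002, 2.42, 0.001]
force: [0.4, -0.1, 3.4]
gripper_width: 0.133
finger_force: 35.0
```

Heading is 100.8°, in line with the base. Releasing and rising.

Request:
jog_arm(
  moves=[0,0,0,0,0,0,0,0,0,0,0,0,0,0,0,0,0,0,0,0,0,0,0,0,0,0,0,0,0,0,0,0,0,0,0,0],
  fingers=40,
)

```text
time_s: 11.68
tool_pos: [0.5991, -0.0966, 0.157]
tcp_rot: [-2.004, -2.419, 0.0]
force: [-0.4, -0.6, -0.1]
gripper_width: 0.451
finger_force: 0.0
```

Request:
jog_arm(
  moves=[0,0,0.03,0,0,0,0,0,0.06,0,0,0,0,0,0.1,0,0,0,0,0,0.1,0,0,0,0,0,0.1,0,0,0,-0.06,0,0.04,0,0,0,-0.1,0,0,0,0,0,-0.1,0,0,0,0,0,-0.1,0,0,0,0,0,0,0,0,0,0,0,0,0,0,0,0,0],
)

```text
time_s: 12.6
tool_pos: [0.4904, -0.0967, 0.2872]
tcp_rot: [2.004, 2.418, 0.001]
force: [0.6, -0.2, -0.5]
gripper_width: 0.455
finger_force: 0.0
```

```bash
python3 - <<'E'
from h import *
s=sense(); print(s["time_s"],s["tool_pos"],s["gripper_width"])
c=cam("wrist"); P=cloud(c)
r=np.hypot(P[...,0]-.5995,P[...,1]+.0967)
for lo,hi in((.16,.18),(.135,.152)):
    k=(c["depth"]>0)&(r<.05)&(P[...,2]>lo)&(P[...,2]<hi); q=P[k]
    if k.sum()>20: print(lo,k.sum(),q[:,2].mean(),cv2.minAreaRect((q[:,:2]*1000).astype(np.float32)),cv2.minEnclosingCircle((q[:,:2]*1000).astype(np.float32)))
c=cam("side"); cv2.imwrite("pics/s2.png",c["img"])
E
```

```text
12.6 [ 0.49041596 -0.0967138   0.28721719] 0.45520545860227746
0.16 803 0.16790605782990425 ((599.2960815429688, -98.38323974609375), (12.430675506591797, 59.25143051147461), 10.513484001159668) ((598.7293701171875, -98.60176849365234), 29.873449325561523)
0.135 3255 0.1430995985772756 ((599.4075927734375, -98.62208557128906), (80.89501190185547, 80.91920471191406), 47.53064727783203) ((599.70947265625, -98.60401153564453), 41.12560272216797)
```

View pics/s2.png

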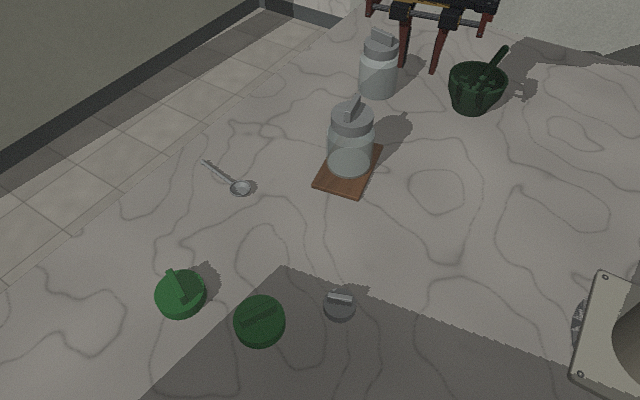

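Side view: the cap sits on the jar at (351,120) with its bar in line with the base. Its top is 143 mm up, it is centred within about 2 mm, and the bar is at 100.5°. The small cap at (340,303) has not moved, and the gripper is clear.

```bash
python3 -c "
from station import *
print(sign_off())"
```

```text
the job is handed in; nothing more can be done
None
```

The larger cap is fully down on the open jar with its bar in line with the base and its lugs turned under the jar's, the small cap has not moved, and the job is handed in at about 13 s; `sign_off()` returned no verdict.

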